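Stop the stirrer, clear its plate, reset the stop

TASK

A spanner has been left lying on the bench stirrer's top plate. First push the stirrer's big mushroom stop right down, firmly but without forcing it, so that it latches and stays down when you let go; only then take the spanner off and lay it flat in the metal tray, without dropping it. Last, twist the mushroom's grip clockwise to unlatch it and let go, so that it stands fully up again; leave the bottle, the beaker and the jar where they are.

Things in the scene. Friction and masses are not known exactly. Their poses are not given: they have to be found in the camera images.
- stirrer: White bench stirrer, fixed, 300 mm deep (x), 220 wide (y). Origin: centre of its underside, x pointing away from its front. Its front is a panel sloping at 27 degrees (front edge 50 mm high, rising to 104 mm), with the mushroom stop in the middle and two small dead knobs (24 mm across, 14 high) 85 mm to either side of it. Behind it a white square top plate, 180 x 200 mm, centre 55 mm along +x from the origin, top face 128 mm above the bench.
- mushroom: The black mushroom stop: a round cap 64 mm across carrying a raised bar grip 56 mm long, 20 mm thick, 24 mm high. Origin: on its axis, level with the panel surface when the stop is up (it moves and turns with the cap). z: out of the panel along the axis, leaning 27 degrees from vertical towards the stirrer's front; x: along the bar, y: across its thickness. When up, cap underside 18 mm, cap top 31 mm (the bar springs from there) and bar top 55 mm out along z.
- stop_slide (a joint): How far the stop is pushed in along its axis, m: 0 fully up, hard end at 0.012. A spring pushes it out, 5 N at the top and 11 N at the bottom, so 12 to 20 N takes it to the end; over 60 N against the end is too hard and fails. It latches only when pushed past about 0.0105, that is, practically to the end, and, let go, rises a little and rests latched at about 0.0075. Turning the grip past about 0.65 rad frees it and it springs up to 0.
- stop_turn (a joint): Turn of the cap and grip, rad: 0 at rest, growing clockwise as seen from outside looking at the panel, hard end at 1.05. A light spring (0.04 to 0.17 N m) turns it back to 0 in about half a second when let go. Gripped firmly the stop cannot rise: either draw it about 8 mm out while turned, or let go with it turned to 0.9 or more (it then rises quicker than it turns back).
- spanner: Steel spanner lying flat, about 170 mm long along its x: a straight flat shank 130 mm long, 17 mm wide and 7 mm thick, a ring at the -x end and an open jaw (about 38 mm wide, 8 mm thick) at the +x end. Origin: about the middle of its length, on its underside; z up. At the start it lies on the top plate, roughly across it from left to right. About 150 g (up to 40 % more or less).
- tray: Open aluminium tray, fixed to the bench, 250 mm (x) x 150 mm (y), 30 mm high, walls and floor 5 mm. Origin: centre of its underside. It stands to the left or to the right of the stirrer.
- bottle: Bystander: amber bottle, 72 mm across, 170 mm high. Origin: centre of its underside. It stands on the other side of the stirrer from the tray.
- beaker: Bystander: clear beaker, 80 mm across, 100 mm high, towards the back on one side of the stirrer. Origin: centre of its underside.
- jar: Bystander: lidded jar, 80 mm across, 110 mm high, towards the back on one side of the stirrer. Origin: centre of its underside.
There are look-alikes about, which are no part of the job. Of the things shaped like the spanner, the steel one is meant.

How it is judged (in metres and radians):
On the way, in this order (a step that is already met when the one before it is completed fails the run):
1. the mushroom stop is latched down, with nothing touching it (value of joint stop_slide above 0.005 m and contact force between mushroom and anything else below 0.1 N), for 0.3 s.
2. the spanner lies flat in the tray, let go, the stop still latched down (z of spanner in the frame of tray between -0.002 and 0.012 m and x of spanner in the frame of tray between -0.12 and 0.12 m and y of spanner in the frame of tray between -0.07 and 0.07 m and angle between spanner's own z axis and vertical below 0.1 rad and value of joint stop_slide above 0.005 m and contact force between spanner and the fingers below 0.05 N and linear speed of spanner below 0.02 m/s), for 0.3 s.
At the end, for the whole second after the job is handed in: The spanner lies flat (within 0.1 rad) and still on the tray's floor, inside its walls; the mushroom stop is fully up (within 2 mm) and its grip is back at rest (within 0.12 rad) (z of spanner in the frame of tray between -0.002 and 0.012 m and x of spanner in the frame of tray between -0.12 and 0.12 m and y of spanner in the frame of tray between -0.07 and 0.07 m and angle between spanner's own z axis and vertical below 0.1 rad and linear speed of spanner below 0.02 m/s and value of joint stop_slide below 0.002 m and value of joint stop_turn below 0.12 rad); the robot touches nothing.
It fails at once if the spanner is shifted (over 20 mm) or carried while the stop is not latched down (distance of spanner from where it was at the start of the episode above 0.02 m and value of joint stop_slide below 0.004 m and not (z of spanner in the frame of tray between -0.002 and 0.012 m and x of spanner in the frame of tray between -0.12 and 0.12 m and y of spanner in the frame of tray between -0.07 and 0.07 m and angle between spanner's own z axis and vertical below 0.1 rad)).
It fails at once if the spanner is dropped (falls free at over 0.8 m/s) (linear speed of spanner above 0.8 m/s and contact force between spanner and anything else below 0.01 N).
It fails at once if the stop is forced against its end (over 60 N) (value of joint stop_slide above 0.0105 m and contact force between mushroom and the fingers above 60 N).
It fails at once if the bottle, the beaker or the jar is moved over 20 mm or tipped (distance of any of bottle, beaker, jar from where it was at the start of the episode above 0.02 m or angle between any of bottle, beaker, jar's own z axis and vertical above 0.3 rad).
It also fails if it takes over 67 s, if anything falls off the work surface, if the arm or the gripper's body presses on something with over 40 N, if the wrist force passes 120 N, or if a joint passes its speed limit or range.

ROBOT

A 6-joint arm with a two-finger parallel gripper is mounted at the origin on the work surface. World frame = base frame: x ahead of the robot, y to its left, z up, the work surface at z = 0. Lengths are in mm, angles in degrees, forces in N, time in s.
With the tool pointing down it reaches from about 350 to 850 mm from the base axis. Payload 8.1 kg.
Tool frame: the origin (TCP) lies on the centre line of the jaws, within the pads' length; the fingertips stand 19 mm ahead of it and the grasp point (between the pads) is the TCP; z points along the fingers, y is the line along which they close (so a half turn about z gives the same grasp; the last joint's range is limited). The gripper opens to 85 mm and grips with 20 to 120 N. Pads are 22 mm wide; open, the fingers measure 114 mm over their backs; the gripper's body (76 mm by 85 mm) begins 54 mm behind the grasp point. The pads swing forward as they close: fully open they stand 13 mm farther back than shut.
Start: joints at [-81.784, 7.471, 85.268, -0, 87.261, -4.893], TCP at [136.106, -584.364, 250.292] pointing down, gripper open.
Joint ranges: [-169.43, 169.43], [-51.17, 129.36], [1.28, 143.12], [-76.62, 256.62], [0, 156.53], [-152.29, 152.29]. Speed limits (degrees/s): [136.94, 136.94, 159.86, 180, 180, 180].

INTERFACE

Orientations are given as [roll, pitch, yaw] about the fixed x, y, z axes, in that order (R = Rz(yaw) Ry(pitch) Rx(roll)).
In Python, from bench import r gives the robot as it stands. The module is installed in compiled form; this text tells all that it offers.
- The arm moves only by the tool servo_tool, never from a script. Its arguments are lists of equal length, an entry for each row: "fingers": the finger opening in m, from 0 to 0.0854; "linear": the shift along the tool's x, y, z in m, a list of three; "rotation": the turn, a rotation vector about the tool's x, y, z in degrees, a list of three. A call has 1 to 10 rows; each row is the pose to reach, as a shift and turn from the pose commanded when the call began, along the tool's axes at that moment; what a row does not reach only later rows make up. A row lasts 1/10 s, in which the tool goes at most 50 mm and 8.59 degrees, less where a joint would pass 70% of its speed; a pose out of reach is approached as far as the arm can. A call with a gripper value outside its range is refused whole. The fingers move at their own pace and stop on an object; "force" is the grip in N (left out, the last holds). Time passes only in rows, so rows that repeat a pose let the fingers close. It gives the time, the measured TCP pose, the force, the opening and the grip force at its end, in the units of the state.
- r.sense(): the state, without advancing time (a new reading comes with each control period).
- r.snapshot(name): name is "scene" or "top"; returns a dict with "frame" (400x640x3 uint8, red, green, blue), "fx", "fy", "cx", "cy" (pixels), "k1" (the pictures are not rectified: a ray, as slopes to the right and down, at radius r is drawn at 1 + k1 r^2 times it, then the intrinsics apply), "camera_from_world" (4x4, takes a point from world to camera coordinates). Camera axes: x right, y up, looking along -z (the intrinsics and any distortion apply to the point x, -y, -z); pixel columns grow to the right and rows downward; lengths in mm; the calibration is good to about 2 mm. A picture is of the moment at which its call begins. There is no depth.
- r.hand_in(): hands the job in; it is judged then, once.
The state is a dict: "time": time; "joint_pos": joint angles; "qd": joint speeds; "joint_efforts": joint torques, N m; "tool_pos": TCP position; "tcp_rot": TCP orientation; "ft_force": force on the tool from outside, world axes, zero at the start; "wrist_torque": the same for the moment, N m; "finger_gap": finger opening in mm; "grip_force": force on a finger pad.
Only numpy, scipy, OpenCV 4.12 (cv2) and the standard library are available. Lean on these libraries where they do the work, as an engineer would, in place of code of your own. Each camera call takes 0.05 s, during which the arm holds its last target. There are 200 camera calls.

## Working session

There is one attempt and no reset: what is moved stays moved. The work goes in short steps, Python scripts to look and compute and a tool call to move; the robot and the scene stay as the last step left them, time stands still between calls to the robot, and variables do not carry over. Pictures are saved under pics/ and viewed, at most 10 in all, crops included, and the job is handed in when it is done.

Besides the shell and the picture viewer there is one more tool, called as name(argument=value, ...) on one line, values as JSON. servo_tool: Moves the arm, as the interface text tells. Its arguments: {"type":"object","properties":{"fingers":{"type":"array","items":{"type":"number"}},"linear":{"type":"array","items":{"type":"array","items":{"type":"number"}}},"rotation":{"type":"array","items":{"type":"array","items":{"type":"number"}}},"force":{"type":"number"}},"required":["fingers","linear","rotation"]}

```bash
mkdir -p pics
cat > h.py <<'E'
import numpy as np, cv2
from bench import r
from scipy.spatial.transform import Rotation as R
def snap(n):
    s=r.snapshot(n); s['K']=np.array([[s['fx'],0,s['cx']],[0,s['fy'],s['cy']],[0,0,1.]]); s['D']=np.array([s['k1'],0,0,0.]); return s
def ray(s,u,v):
    p=cv2.undistortPoints(np.array([[[u,v]]],float),s['K'],s['D'])[0,0]
    M=np.array(s['camera_from_world']); d=M[:3,:3].T@np.array([p[0],-p[1],-1]); o=-M[:3,:3].T@M[:3,3]; return o,d/np.linalg.norm(d)
def onz(s,u,v,z):
    o,d=ray(s,u,v); return o+d*(z-o[2])/d[2]
def proj(s,P):
    M=np.array(s['camera_from_world']); q=M[:3,:3]@np.array(P,float)+M[:3,3]; x,y=q[0]/-q[2],-q[1]/-q[2]
    f=1+s['k1']*(x*x+y*y); return s['cx']+s['fx']*x*f, s['cy']+s['fy']*y*f
E
python3 - <<'E'
from h import *
for n in('scene','top'):
    s=snap(n); cv2.imwrite(f'pics/{n}0.png',s['frame'][...,::-1]); o,d=ray(s,320,200); print(n,s['fx'],s['k1'],o.round(),d.round(2))
print(r.sense())
E
```

```text
scene 483.67114187983753 -0.1353262239989037 [1515.  188. 1044.] [-0.69 -0.16 -0.71]
top 402.7595901071064 -0.05969765987818215 [ 423.  -32. 1248.] [ 0.15 -0.01 -0.99]
{'time': 0.1, 'joint_pos': array([-8.17845052e+01,  7.51062931e+00,  8.53253574e+01,  1.97198706e-04,
        8.72610060e+01, -4.89254332e+00]), 'qd': array([-0.02663577,  0.00505656, -0.09563916, -0.07240195,  0.02073348,
        0.03361143]), 'joint_efforts': array([ 8.85793470e-04, -5.70956147e+01, -5.01940870e+01, -2.84482885e-04,
        8.10765952e-03, -1.39724793e-05]), 'tool_pos': array([ 136.03276295, -583.88761506,  249.32866816]), 'tcp_rot': array([-1.79903377e+02, -8.46847792e-03,  1.31080214e+01]), 'ft_force': array([ 0.11862246,  0.20649128, -0.43141846]), 'wrist_torque': array([-0.0019329 , -0.03192533, -0.03348058]), 'grip_force': 0.0, 'finger_gap': 85.47800478066517}
```

View pics/scene0.png

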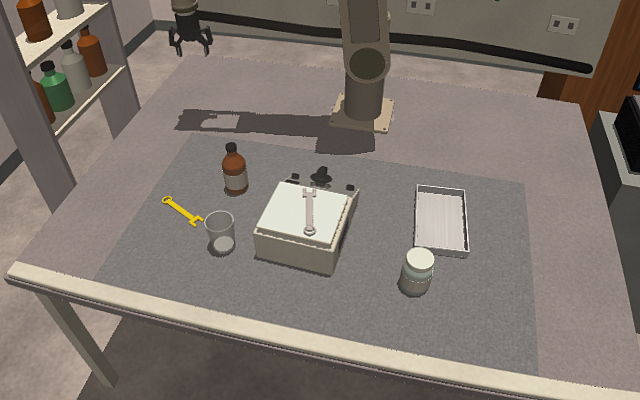

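View pics/top0.png

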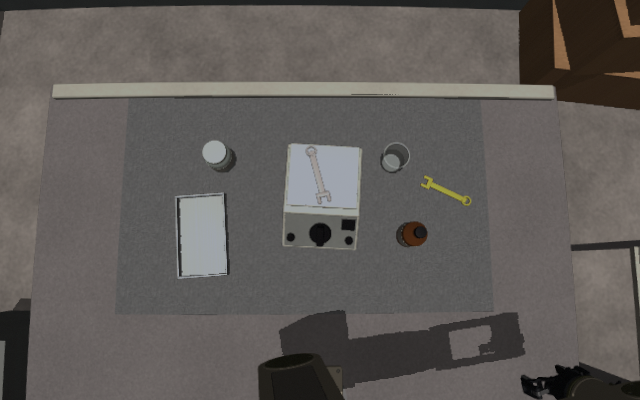

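The pictures show the stirrer facing the robot: mushroom at top (320,233), steel spanner on the plate from ring (311,150) to jaw (322,198), and tray at (202,235) on the +y side. 

Candidates for the spanner are the steel one on the plate (317,175) and the yellow one on the bench at top (447,191). I choose the steel one. Next is a close crop.

Run:
```python
from h import *
s=snap('top'); f=s['frame'][...,::-1]; c=cv2.resize(f[135:260,270:375],None,fx=4.5,fy=4.5,interpolation=cv2.INTER_CUBIC); 
q=snap('scene'); g=q['frame'][...,::-1]; d=cv2.resize(g[155:280,245:365],None,fx=3,fy=3,interpolation=cv2.INTER_CUBIC)
o=np.zeros((562,800,3),np.uint8); o[:,:472]=c[:562,:472]; o[:375,472:800]=d[:375,:328]
cv2.imwrite('pics/crop.png',o)
hsv=cv2.cvtColor(f,cv2.COLOR_BGR2HSV)
print('plate px',f[170,300],'spanner',f[175,317],'panel',f[225,300])
# tray corners on z=30
for u,v in((177,196),(226,194),(229,275),(178,278)): print('tray',onz(s,u,v,30).round(1))
for u,v in((288,144),(361,149),(357,209),(285,206)): print('plate',onz(s,u,v,128).round(1))
for u,v in((291,237),(348,240)): print('knob',onz(s,u,v,75+12).round(1))
```

```text
plate px [174 165 159] spanner [152 155 158] panel [95 99 99]
tray [618.2 390.   30. ]
tray [624.2 239.9  30. ]
tray [379.9 224.   30. ]
tray [371. 376.  30.]
plate [753.3  45.2 128. ]
plate [ 739.1 -164.6  128. ]
plate [ 565.1 -150.2  128. ]
plate [573.8  51.9 128. ]
knob [489.4  36.9  87. ]
knob [ 480.3 -127.1   87. ]
```

View pics/crop.png

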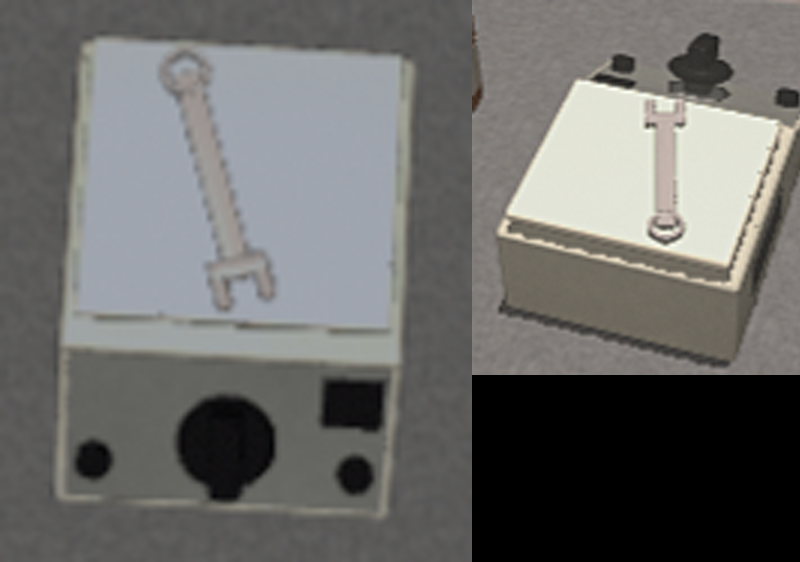

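The crop shows the steel spanner on the plate, its ring at crop (186,73) and its jaw at crop (240,280). The mushroom cap is at crop (226,443), and its bar runs along the slope, towards the front.

```bash
cat >> h.py <<'E'
def world(s,cnt,z): return np.array([onz(s,*p[0],z)[:2] for p in cnt],np.float32)
def big(m): return max(cv2.findContours(m.astype(np.uint8),0,1)[0],key=cv2.contourArea)
E
python3 - <<'E'
from h import *
s=snap('top'); f=s['frame'].astype(int); rr,g,b=[f[...,i] for i in range(3)]
roi=np.zeros(rr.shape,bool); roi[138:262,275:370]=1
pm=roi&(b>rr+8)&(b>140); c=big(pm); w=world(s,cv2.convexHull(c),128); rect=cv2.minAreaRect(w); print('plate',rect)
sm=roi&(rr>b+1)&(cv2.pointPolygonTest is not None); hull=np.zeros(rr.shape,np.uint8); cv2.fillConvexPoly(hull,cv2.convexHull(c),1)
hull=cv2.erode(hull,np.ones((3,3))); sm=(hull>0)&(b<=rr+6); cs=big(sm); ws=world(s,cs,134); print('spanner',cv2.minAreaRect(ws),cv2.contourArea(cs))
v,u=np.nonzero(sm); P=np.array([onz(s,x,y,134)[:2] for x,y in zip(u,v)]); m=P.mean(0); ev,E=np.linalg.eigh(np.cov(P.T)); print('pca',m,E[:,1],np.sqrt(ev))
t=(P-m)@E[:,1]; print(t.min(),t.max(), [(P[abs(t-k)<8]).mean(0).round(1).tolist() for k in(-60,-40,-20,0,20,40,60)])
gray=f.max(2); dm=roi&(gray<50); 
for k in cv2.findContours(dm.astype(np.uint8),0,1)[0]:
    if cv2.contourArea(k)>20: print('dark',cv2.boundingRect(k),cv2.minEnclosingCircle(k))
# tray
tr=np.zeros(rr.shape,bool); tr[185:285,165:240]=1; ct=big(tr&(gray>130)); print('tray30',cv2.minAreaRect(world(s,ct,30)))
yaw=np.deg2rad(-4.); 
x=np.array(rect[0]); 
for yd in(3,4,5):
  a=np.deg2rad(yd); X=np.array([np.cos(a),np.sin(a)]); Y=np.array([-X[1],X[0]]); O=x-55*X
  def W(p): return [*(O+X*p[0]+Y*p[1]),p[2]]
  print(yd,O,'cap',proj(s,W((-111,0,104.6))),'knobs',proj(s,W((-97-6,85,77+12))),proj(s,W((-97-6,-85,89))))
E
```

```text
plate ((661.856689453125, -55.07793426513672), (192.23556518554688, 171.54183959960938), 86.63915252685547)
spanner ((665.1683349609375, -36.17218780517578), (169.5738067626953, 38.537620544433594), 15.738184928894043) 384.0
pca [661.08794366 -38.86639542] [-0.96898714 -0.24711115] [ 8.36250787 51.39646409]
-89.28343399179484 79.8249517047516 [[720.1, -23.8], [699.7, -28.8], [680.4, -33.7], [660.7, -39.1], [641.8, -43.6], [622.3, -49.1], [603.6, -53.4]]
dark (345, 237, 8, 8) ((348.20587158203125, 240.38235473632812), 4.0382080078125)
dark (287, 233, 8, 8) ((290.1896667480469, 236.7413787841797), 3.926055908203125)
dark (309, 223, 22, 23) ((319.7950744628906, 234.04098510742188), 11.30994701385498)
dark (341, 219, 14, 12) ((347.80767822265625, 224.5), 7.654827117919922)
tray30 ((500.26458740234375, 313.69281005859375), (250.16075134277344, 148.52496337890625), 4.162550449371338)
3 [606.93206504 -57.95641186] cap (np.float64(326.15983526261505), np.float64(234.1927010944396)) knobs (np.float64(296.32770868986285), np.float64(233.38812144755093)) (np.float64(355.22358918382076), np.float64(230.13154039220848))
4 [606.99066669 -58.91454032] cap (np.float64(327.1777086837903), np.float64(234.1272633369078)) knobs (np.float64(297.31591330026384), np.float64(233.84268466116697)) (np.float64(356.1338974896044), np.float64(229.55806681431005))
5 [607.06598106 -59.87150012] cap (np.float64(328.1940549750324), np.float64(234.0440449542914)) knobs (np.float64(298.3122566483257), np.float64(234.2799489153563)) (np.float64(357.033367119704), np.float64(228.96894846889168))
```

Run:
```python
from h import *
s=snap('top'); q=snap('scene'); x=np.array([661.9,-55.1])
g=q['frame'].max(2).astype(int); roi=np.zeros(g.shape,bool); roi[160:195,280:360]=1
for k in cv2.findContours((roi&(g<45)).astype(np.uint8),0,1)[0]:
    if cv2.contourArea(k)>15: print('scene dark',cv2.boundingRect(k),cv2.minAreaRect(k))
def tri(a,b):
    o,d=ray(s,*a);p,e=ray(q,*b); A=np.stack([d,-e],1); t=np.linalg.lstsq(A,p-o,rcond=None)[0]; P,Q=o+d*t[0],p+e*t[1]; return ((P+Q)/2).round(1),np.linalg.norm(P-Q).round(1)
for yd in(-3,-4):
  a=np.deg2rad(yd); X=np.array([np.cos(a),np.sin(a)]); Y=np.array([-X[1],X[0]]); O=x-55*X
  W=lambda p: [*(O+X*p[0]+Y*p[1]),p[2]]
  for n,c in(('top',s),('scene',q)):
    print(yd,n,O.round(1),'cap',np.round(proj(c,W((-111,0,104.6))),1),'bartop',np.round(proj(c,W((-122,0,126))),1),'knobs',np.round(proj(c,W((-102,85,87))),1),np.round(proj(c,W((-102,-85,87))),1))
```

```text
-3 top [607.  -52.2] cap [320.  234.2] bartop [319.9 237.7] knobs [290.7 230. ] [349.5 232.9]
-3 scene [607.  -52.2] cap [320.4 175.1] bartop [321.5 167.2] knobs [347.8 187.3] [291.8 176.1]
-4 top [607.  -51.3] cap [319.  234.1] bartop [318.8 237.6] knobs [289.7 229.4] [348.5 233.4]
-4 scene [607.  -51.3] cap [321.3 175.3] bartop [322.5 167.4] knobs [348.6 187.8] [292.9 175.9]
```

```bash
cat >> h.py <<'E'
import json,os
def plan(pos,Rt,save=None):
    """target relative to the stored commanded pose -> linear(m), rotvec(deg)"""
    c=json.load(open('cmd.json')); p=np.array(c['p']); Rc=R.from_quat(c['q'])
    lin=(Rc.inv().apply(np.array(pos)-p)/1000).round(4); rv=np.rad2deg((Rc.inv()*Rt).as_rotvec()).round(2)
    print('linear',lin.tolist(),'rotation',rv.tolist(),'rows',np.ceil(max(np.linalg.norm(lin)/.05,np.linalg.norm(rv)/8.59)))
    setc(p+Rc.apply(lin*1000),Rc*R.from_rotvec(rv,degrees=True))
def setc(p,Rc): json.dump(dict(p=list(p),q=list(Rc.as_quat())),open('cmd.json','w'))
def down(yaw): return R.from_euler('xyz',[180,0,yaw],degrees=True)
YD=-3.4; a=np.deg2rad(YD); X=np.array([np.cos(a),np.sin(a),0]); Y=np.array([-X[1],X[0],0]); Z=np.array([0,0,1.])
t=np.deg2rad(27); N=-np.sin(t)*X+np.cos(t)*Z; S=np.cos(t)*X+np.sin(t)*Z  # out of panel, up the slope
RM=R.from_matrix(np.stack([-S,np.cross(-N,-S),-N],1))  # tool at mushroom
E
python3 - <<'E'
from h import *
s=snap('top'); q=snap('scene')
def tri(a,b):
    o,d=ray(s,*a);p,e=ray(q,*b); A=np.stack([d,-e],1); t=np.linalg.lstsq(A,p-o,rcond=None)[0]; P,Q=o+d*t[0],p+e*t[1]; return ((P+Q)/2).round(1),np.linalg.norm(P-Q).round(1)
k1=tri((290.2,236.7),(350.3,187.7)); k2=tri((348.2,240.4),(295.3,176)); print(k1,k2)
print('cap',tri((320.2,233.6),(321.2,175.5)),'front',onz(s,283.3,245.4,50),onz(s,355.3,249.4,50))
O=np.array([661.9,-55.1,0])-55*X; M=O-97*X+77*Z; print('M',M,'cap top',M+31*N, 'front pred',O-150*X+110*Y,O-150*X-110*Y)
print(RM.as_euler('xyz',degrees=True))
setc([136.106,-584.364,250.292],R.from_euler('xyz',[180,0,13.11],degrees=True))
plan([330,-300,330],down(95)); plan(M+150*N,RM)
E
```

```text
(array([491.1,  41.4,  69.2]), np.float64(2.4)) (array([ 479.8, -128.3,   69.7]), np.float64(1.6))
cap (array([497.5, -45.3, 104.7]), np.float64(3.2)) front [466.772533    61.63502784  50.        ] [ 454.18784002 -151.55578131   50.        ]
M [510.16754616 -46.08543122  77.        ] cap top [496.11861281 -45.25077078 104.62120225] front pred [463.78453637  66.86418765   0.        ] [ 450.73713418 -152.74857449    0.        ]
[180.   27.  176.6]
linear [0.2533, -0.233, -0.0797] rotation [0.0, 0.0, -81.89] rows 10.0
linear [0.2472, 0.1343, 0.1193] rotation [-19.2, -22.24, -79.98] rows 10.0
```

The triangulated cap (497.5, -45.3, 104.7) agrees with the model within 2 mm, and the knobs are 170 mm apart as given. I'm starting to move.

servo_tool(fingers=[0,0,0,0,0,0,0,0,0,0], linear=[[0.0253,-0.0233,-0.0797],[0.0507,-0.0466,-0.0797],[0.076,-0.0699,-0.0797],[0.1013,-0.0932,-0.0797],[0.1267,-0.1165,-0.0797],[0.152,-0.1398,-0.0797],[0.1773,-0.1631,-0.0797],[0.2026,-0.1864,-0.0797],[0.228,-0.2097,-0.0797],[0.2533,-0.233,-0.0797]], rotation=[[0,0,-8.19],[0,0,-16.38],[0,0,-24.57],[0,0,-32.76],[0,0,-40.95],[0,0,-49.13],[0,0,-57.32],[0,0,-65.51],[0,0,-73.7],[0,0,-81.89]], force=40)

```text
time: 1.45
tool_pos: [330.6, -298.8, 330.2]
tcp_rot: [180.0, 0.0, 95.3]
ft_force: [1.1, -0.2, -0.4]
finger_gap: 0.1
grip_force: 0.0
```

servo_tool(fingers=[0,0,0,0,0,0,0,0,0,0], linear=[[0.0247,0.0134,0.0119],[0.0494,0.0269,0.0239],[0.0742,0.0403,0.0358],[0.0989,0.0537,0.0477],[0.1236,0.0672,0.0597],[0.1483,0.0806,0.0716],[0.173,0.094,0.0835],[0.1978,0.1074,0.0954],[0.2472,0.1343,0.1193],[0.2472,0.1343,0.1193]], rotation=[[-1.92,-2.22,-8],[-3.84,-4.45,-16],[-5.76,-6.67,-24],[-7.68,-8.9,-32],[-9.6,-11.1,-40],[-11.5,-13.3,-48],[-13.4,-15.6,-56],[-15.4,-17.8,-64],[-17.3,-20,-72],[-19.2,-22.24,-79.98]])

```text
time: 2.45
tool_pos: [442.1, -37.2, 208.5]
tcp_rot: [180.0, 27.0, 177.2]
ft_force: [-0.2, 0.2, 0.3]
finger_gap: 0.4
grip_force: 0.0
```

servo_tool(fingers=[0,0,0,0,0,0], linear=[[0,0,0],[0,0,0.02],[0,0,0.04],[0,0,0.065],[0,0,0.065],[0,0,0.065]], rotation=[[0,0,0],[0,0,0],[0,0,0],[0,0,0],[0,0,0],[0,0,0]])

```text
time: 3.05
tool_pos: [471.4, -44.7, 153.1]
tcp_rot: [179.9, 26.9, 176.4]
ft_force: [0.7, 0.1, 0.4]
finger_gap: -0.2
grip_force: 0.0
```

Run:
```python
from h import *
M=np.array([510.17,-46.09,77]); st=r.sense(); d=st['tool_pos']-M; print('S,Y,N',d@S,d@Y,d@N,st['tcp_rot'],st['joint_pos'].round(1),st['ft_force'])
f=snap('scene')['frame'][...,::-1]; g=snap('top')['frame'][...,::-1]
o=np.hstack([cv2.resize(f[120:230,260:380],None,fx=3.3,fy=3.3),cv2.resize(g[150:260,260:380],None,fx=3.3,fy=3.3)]); cv2.imwrite('pics/a.png',o)
```

```text
S,Y,N 0.007111285194599207 -0.8922514611506485 85.42714796904818 [179.94132631  26.90235538 176.35169391] [ -15.6  -37.2  136.5    6.7   54.4 -104.6] [0.73162889 0.12413589 0.36952426]
```

View pics/a.png

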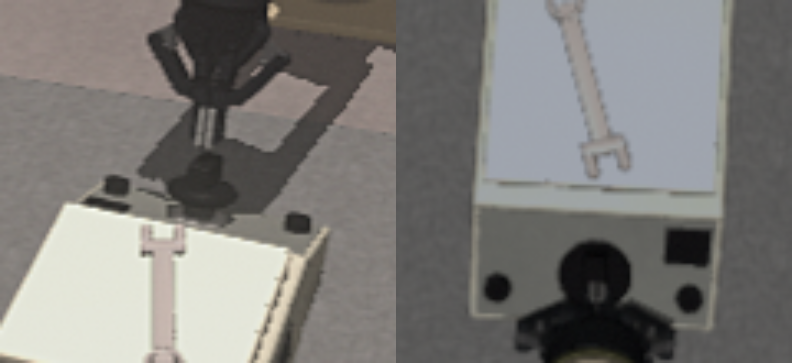

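The fingertips (crop 598,288) stand over the bar on the cap (crop 595,272), so I can push.

servo_tool(fingers=[0,0,0,0,0,0,0,0], linear=[[0,0,0.005],[0,0,0.01],[0,0,0.012],[0,0,0.014],[0,0,0.016],[0,0,0.017],[0,0,0.018],[0,0,0.018]], rotation=[[0,0,0],[0,0,0],[0,0,0],[0,0,0],[0,0,0],[0,0,0],[0,0,0],[0,0,0]])

```text
time: 3.95
tool_pos: [480.4, -44.5, 137.6]
tcp_rot: [-180.0, 27.1, 176.6]
ft_force: [-4.3, -1.3, 7.2]
finger_gap: 0.4
grip_force: 4.0
```

```bash
cat > st.py <<'E'
from h import *
M=np.array([510.17,-46.09,77]); st=r.sense(); d=st['tool_pos']-M; print('S,Y,N',(d@S).round(1),(d@Y).round(1),(d@N).round(1),st['tcp_rot'].round(1),st['joint_pos'].round(1),'F.N',(st['ft_force']@N).round(1),st['ft_force'].round(1))
E
python3 st.py
```

```text
S,Y,N 0.9 -0.2 67.6 [-180.    27.1  176.6] [ -15.2  -34.   136.3    6.8   51.3 -104.9] F.N 8.4 [-4.3 -1.3  7.2]
```

servo_tool(fingers=[0,0,0,0,0,0,0,0], linear=[[0,0,0.001],[0,0,0.002],[0,0,0.003],[0,0,0.004],[0,0,0.005],[0,0,0.0055],[0,0,0.006],[0,0,0.006]], rotation=[[0,0,0],[0,0,0],[0,0,0],[0,0,0],[0,0,0],[0,0,0],[0,0,0],[0,0,0]])

```text
time: 4.75
tool_pos: [483.3, -44.7, 133.5]
tcp_rot: [-179.9, 27.1, 176.6]
ft_force: [-17.2, 1.6, 18.8]
finger_gap: -0.0
grip_force: 12.9
```

```bash
python3 st.py
```

```text
S,Y,N 1.6 -0.2 62.5 [-179.9   27.1  176.6] [ -15.1  -32.9  136.2    6.9   50.4 -104.9] F.N 24.6 [-17.2   1.6  18.8]
```

servo_tool(fingers=[0,0,0,0,0,0,0], linear=[[0,0,0.0003],[0,0,-0.01],[0,0,-0.04],[0,0,-0.07],[0,0,-0.089],[0,0,-0.089],[0,0,-0.089]], rotation=[[0,0,0],[0,0,0],[0,0,0],[0,0,0],[0,0,0],[0,0,0],[0,0,0]])

```text
time: 5.45
tool_pos: [442.5, -42.1, 210.6]
tcp_rot: [-180.0, 27.1, 176.6]
ft_force: [-0.4, 0.6, -0.9]
finger_gap: 0.0
grip_force: 0.0
```

```bash
python3 st.py
python3 - <<'E'
from h import *
f=snap('scene')['frame'][...,::-1]
o=cv2.imread('pics/scene0.png'); cv2.imwrite('pics/b.png',np.hstack([cv2.resize(i[140:210,280:360],None,fx=5,fy=5,interpolation=cv2.INTER_CUBIC) for i in(o,f)]))
c=json.load(open('cmd.json')); print(c)
M=np.array([510.17,-46.09,77])
setc(M+150*N,RM) 
plan([560,-41,300],down(194.3)); plan([662,-38.5,200],down(194.3)); plan([662,-38.5,149],down(194.3))
E
```

```text
S,Y,N 0.3 -0.0 149.8 [-180.    27.1  176.6] [ -16.8  -47.4  136.2    6.7   65.  -104.8] F.N -0.6 [-0.4  0.6 -0.9]
{'p': [442.1987753280125, -42.01864051437053, 210.69199999999995], 'q': [0.028812431053382385, 0.9719495862456592, -0.006906912943772744, 0.23331553777507677]}
linear [-0.1453, 0.008, -0.0262] rotation [-4.17, 26.78, -17.37] rows 4.0
linear [-0.0994, -0.0227, 0.1] rotation [-0.0, 0.0, -0.0] rows 3.0
linear [-0.0, -0.0, 0.051] rotation [-0.0, 0.0, -0.0] rows 2.0
```

View pics/b.png

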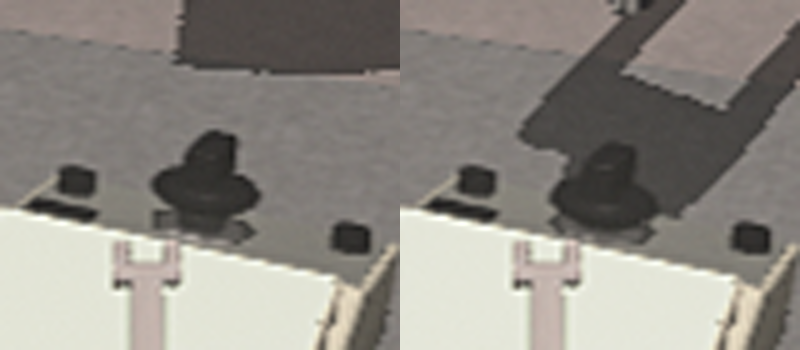

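The cap sits about 12 crop px lower than before (right at (605,195), left at (205,183)), so it is latched. Next is the spanner.

servo_tool(fingers=[0.03,0.045,0.045,0.045,0.045,0.045], linear=[[-0.036,0.002,-0.0066],[-0.0726,0.004,-0.0131],[-0.109,0.006,-0.02],[-0.1453,0.008,-0.0262],[-0.1453,0.008,-0.0262],[-0.1453,0.008,-0.0262]], rotation=[[-1.04,6.7,-4.34],[-2.08,13.39,-8.68],[-3.13,20.08,-13.03],[-4.17,26.78,-17.37],[-4.17,26.78,-17.37],[-4.17,26.78,-17.37]])

```text
time: 6.1
tool_pos: [563.6, -40.9, 293.3]
tcp_rot: [179.7, -0.8, -165.5]
ft_force: [-0.8, 0.2, -1.9]
finger_gap: 45.3
grip_force: 0.0
```

servo_tool(fingers=[0.045,0.045,0.045,0.045,0.045,0.045], linear=[[-0.033,-0.0076,0.033],[-0.066,-0.015,0.066],[-0.0994,-0.0227,0.1],[-0.0994,-0.0227,0.115],[-0.0994,-0.0227,0.13],[-0.0994,-0.0227,0.13]], rotation=[[0,0,0],[0,0,0],[0,0,0],[0,0,0],[0,0,0],[0,0,0]])

```text
time: 6.7
tool_pos: [659.8, -38.2, 166.9]
tcp_rot: [179.9, -0.2, -165.7]
ft_force: [-0.9, -0.8, -0.2]
finger_gap: 44.8
grip_force: 0.0
```

```bash
python3 st.py
python3 - <<'E'
from h import *
print(r.sense()['tool_pos'])
f=snap('scene')['frame'][...,::-1]; g=snap('top')['frame'][...,::-1]
o=np.hstack([cv2.resize(f[150:260,250:370],None,fx=3.3,fy=3.3),cv2.resize(g[130:240,260:380],None,fx=3.3,fy=3.3)]); cv2.imwrite('pics/c.png',o)
E
```

```text
S,Y,N 173.5 16.8 12.5 [ 179.9   -0.2 -165.7] [  -7.8   19.8   79.8    0.    80.7 -112.1] F.N 0.2 [-0.9 -0.8 -0.2]
[659.8062676  -38.18436231 166.89829281]
```

View pics/c.png

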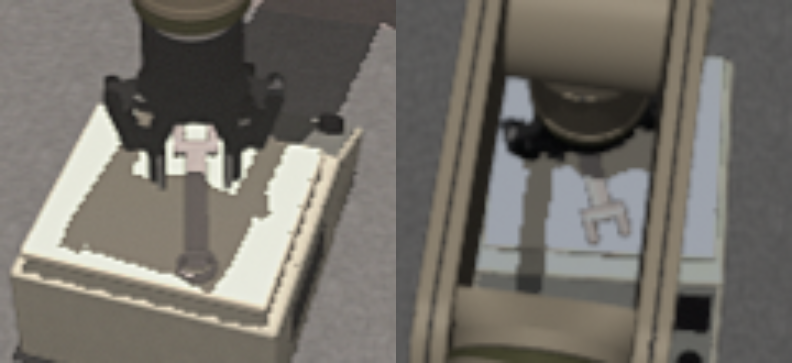

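The fingers, at scene crop (155,180) and (232,170), straddle the shank at (197,180). I'll lower and grip.

servo_tool(fingers=[0.045,0.045,0.045,0.045,0.03,0.02,0.01,0.01,0.01,0.01], linear=[[0,0,0.008],[0,0,0.014],[0,0,0.02],[0,0,0.02],[0,0,0.02],[0,0,0.02],[0,0,0.02],[0,0,0.02],[0,0,0.02],[0,0,0.02]], rotation=[[0,0,0],[0,0,0],[0,0,0],[0,0,0],[0,0,0],[0,0,0],[0,0,0],[0,0,0],[0,0,0],[0,0,0]], force=50)

```text
time: 7.8
tool_pos: [662.3, -38.5, 150.5]
tcp_rot: [-180.0, 0.0, -165.7]
ft_force: [-0.4, 0.2, 3.6]
finger_gap: 14.9
grip_force: 49.3
```

```bash
python3 st.py;  python3 -c "
from h import *
print(r.sense()['tool_pos'])"
```

```text
S,Y,N 168.3 16.6 -3.2 [-180.     0.  -165.7] [  -7.8   20.6   80.5    0.    78.8 -112.1] F.N 3.4 [-0.4  0.2  3.6]
[662.30138531 -38.49595778 150.53597162]
```

servo_tool(fingers=[0.01,0.01,0.01,0.01,0.01,0.01,0.01], linear=[[0,0,-0.003],[0,0,-0.006],[0,0,-0.01],[0,0,-0.015],[0,0,-0.02],[0,0,-0.02],[0,0,-0.02]], rotation=[[0,0,0],[0,0,0],[0,0,0],[0,0,0],[0,0,0],[0,0,0],[0,0,0]])

```text
time: 8.5
tool_pos: [662.1, -38.5, 170.3]
tcp_rot: [-180.0, 0.0, -165.7]
ft_force: [0.7, -0.5, -1.4]
finger_gap: 14.6
grip_force: 48.8
```

Run:
```python
from h import *
s=r.sense();print(s['tool_pos'],s['ft_force'],s['wrist_torque'],s['finger_gap'])
f=snap('scene')['frame'][...,::-1]
cv2.imwrite('pics/d.png',cv2.resize(f[150:260,250:370],None,fx=5,fy=5,interpolation=cv2.INTER_CUBIC))
setc([662,-38.5,170],down(194.3)); plan([662,-38.5,260],down(194.3)); plan([500.3,313.7,260],down(184.2)); plan([500.3,313.7,50],down(184.2))
```

```text
[662.14507301 -38.46585958 170.31807367] [ 0.70263963 -0.54358732 -1.4080043 ] [-0.05355363  0.02347055 -0.0418773 ] 14.551251402343738
linear [0.0, 0.0, -0.09] rotation [0.0, 0.0, 0.0] rows 2.0
linear [0.0697, 0.3812, 0.0] rotation [0.0, -0.0, 10.1] rows 8.0
linear [0.0, 0.0, 0.21] rotation [-0.0, -0.0, 0.0] rows 5.0
```

View pics/d.png

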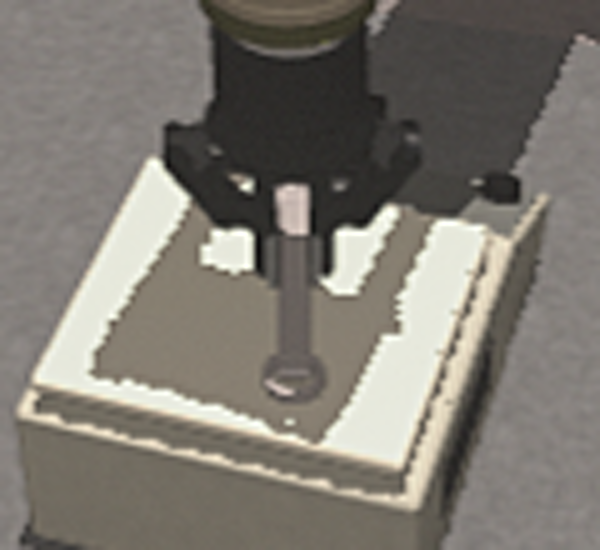

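The spanner is held level between the fingers (295,240) with its ring at (293,380), and the wrist shows a weight of 1.4 N. I'll lift it and carry it to the tray.

servo_tool(fingers=[0.01,0.01,0.01,0.01], linear=[[0,0,-0.03],[0,0,-0.06],[0,0,-0.09],[0,0,-0.09]], rotation=[[0,0,0],[0,0,0],[0,0,0],[0,0,0]])

```text
time: 8.95
tool_pos: [664.3, -38.8, 266.0]
tcp_rot: [-179.8, 0.5, -165.7]
ft_force: [-0.2, -1.0, -1.3]
finger_gap: 14.7
grip_force: 49.1
```

servo_tool(fingers=[0.01,0.01,0.01,0.01,0.01,0.01,0.01,0.01,0.01,0.01], linear=[[0.003,0.02,0],[0.009,0.05,0],[0.018,0.1,0],[0.027,0.15,0],[0.036,0.2,0],[0.045,0.25,0],[0.054,0.3,0],[0.062,0.34,0],[0.067,0.366,0],[0.0697,0.3812,0]], rotation=[[0,0,1],[0,0,2],[0,0,3],[0,0,4],[0,0,5],[0,0,6],[0,0,7],[0,0,8],[0,0,9],[0,0,10.1]])

```text
time: 9.95
tool_pos: [498.3, 315.9, 258.6]
tcp_rot: [-180.0, -0.1, -175.7]
ft_force: [1.1, 0.0, -0.9]
finger_gap: 14.5
grip_force: 49.1
```

servo_tool(fingers=[0.01,0.01,0.01,0.01,0.01,0.01,0.01,0.01,0.01,0.01], linear=[[0,0,0],[0,0,0.02],[0,0,0.05],[0,0,0.08],[0,0,0.11],[0,0,0.14],[0,0,0.17],[0,0,0.19],[0,0,0.2],[0,0,0.2]], rotation=[[0,0,0],[0,0,0],[0,0,0],[0,0,0],[0,0,0],[0,0,0],[0,0,0],[0,0,0],[0,0,0],[0,0,0]])

```text
time: 10.95
tool_pos: [499.2, 312.3, 57.8]
tcp_rot: [-179.9, -0.2, -175.8]
ft_force: [-0.1, 0.2, -0.8]
finger_gap: 14.5
grip_force: 49.1
```

Run:
```python
from h import *
s=r.sense();print(s['tool_pos'],s['tcp_rot'],s['ft_force'],s['joint_pos'].round(1))
f=snap('scene')['frame'][...,::-1]
cv2.imwrite('pics/e.png',cv2.resize(f[140:280,360:500],None,fx=4,fy=4,interpolation=cv2.INTER_CUBIC))
```

```text
[499.15469987 312.3303831   57.8279055 ] [-179.9066268    -0.20097569 -175.82427394] [-0.06134782  0.20817288 -0.80555004] [ 27.1  15.8  96.8  -0.   67.6 -67.1]
```

View pics/e.png

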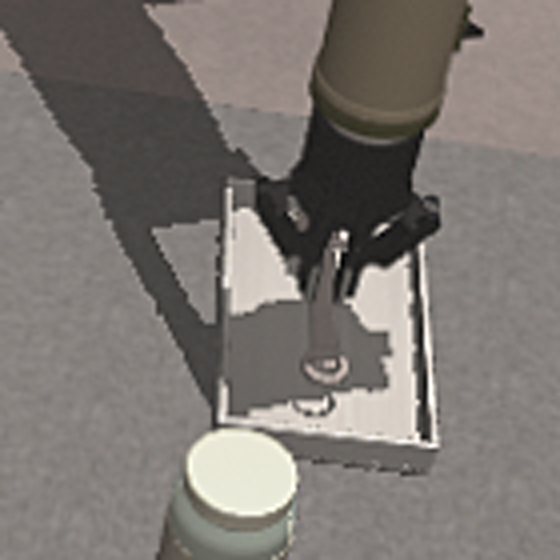

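The spanner hangs level over the tray floor with its ring at (327,368), inside the walls. I'll set it down.

servo_tool(fingers=[0.01,0.01,0.01,0.01,0.01,0.01,0.01,0.01,0.01,0.01], linear=[[0,0,0.01],[0,0,0.02],[0,0,0.025],[0,0,0.027],[0,0,0.029],[0,0,0.03],[0,0,0.031],[0,0,0.032],[0,0,0.032],[0,0,0.032]], rotation=[[0,0,0],[0,0,0],[0,0,0],[0,0,0],[0,0,0],[0,0,0],[0,0,0],[0,0,0],[0,0,0],[0,0,0]])

```text
time: 12.0
tool_pos: [500.3, 313.7, 28.1]
tcp_rot: [180.0, 0.0, -175.8]
ft_force: [0.6, 0.5, -1.7]
finger_gap: 14.7
grip_force: 49.1
```

servo_tool(fingers=[0.01,0.01,0.01,0.01,0.01], linear=[[0,0,0.0005],[0,0,0.001],[0,0,0.0015],[0,0,0.0015],[0,0,0.0015]], rotation=[[0,0,0],[0,0,0],[0,0,0],[0,0,0],[0,0,0]])

```text
time: 12.5
tool_pos: [500.4, 313.8, 27.5]
tcp_rot: [180.0, 0.0, -175.8]
ft_force: [-3.5, -2.0, 8.1]
finger_gap: 14.6
grip_force: 50.2
```

Contact at 27.5, as expected. I'll open slowly, wait, then retreat upward.

servo_tool(fingers=[0.018,0.021,0.025,0.03,0.04,0.05,0.05,0.05,0.05,0.05], linear=[[0,0,-0.0005],[0,0,-0.001],[0,0,-0.001],[0,0,-0.001],[0,0,-0.001],[0,0,-0.001],[0,0,-0.001],[0,0,-0.001],[0,0,-0.03],[0,0,-0.06]], rotation=[[0,0,0],[0,0,0],[0,0,0],[0,0,0],[0,0,0],[0,0,0],[0,0,0],[0,0,0],[0,0,0],[0,0,0]])

```text
time: 13.5
tool_pos: [499.0, 313.1, 85.7]
tcp_rot: [-179.9, -0.2, -175.8]
ft_force: [-0.6, 0.3, 1.5]
finger_gap: 49.9
grip_force: 0.0
```

servo_tool(fingers=[0.05,0.05,0.05,0.05,0.05], linear=[[0,0,-0.05],[0,0,-0.1],[0,0,-0.15],[0,0,-0.2],[0,0,-0.2]], rotation=[[0,0,0],[0,0,0],[0,0,0],[0,0,0],[0,0,0]])

```text
time: 14.0
tool_pos: [503.4, 315.4, 296.6]
tcp_rot: [179.7, 0.8, -175.8]
ft_force: [1.0, 0.6, -0.0]
finger_gap: 50.0
grip_force: 0.0
```

Run:
```python
from h import *
print(r.sense()['tool_pos'])
f=snap('scene')['frame'][...,::-1]
cv2.imwrite('pics/f.png',np.hstack([cv2.resize(f[140:280,360:500],None,fx=3,fy=3,interpolation=cv2.INTER_CUBIC),cv2.resize(f[140:210,280:340],(360,420))]))
M=np.array([510.17,-46.09,77])
# commanded z: 60-32-1.5 -> 26.5; +60 +200
setc([500.3,313.7,286.5],down(184.2)); plan([420,150,286.5],down(180)); plan(M+150*N,RM); plan(M+75*N,RM); plan(M+48*N,RM)
```

```text
[503.36907177 315.36277257 296.63928704]
linear [0.0921, -0.1574, -0.0] rotation [0.0, -0.0, 4.2] rows 4.0
linear [-0.0222, -0.192, 0.0758] rotation [0.8, -26.99, 3.34] rows 5.0
linear [0.0, -0.0, 0.0751] rotation [0.0, -0.0, -0.0] rows 2.0
linear [0.0, -0.0, 0.027] rotation [0.0, -0.0, -0.0] rows 1.0
```

View pics/f.png

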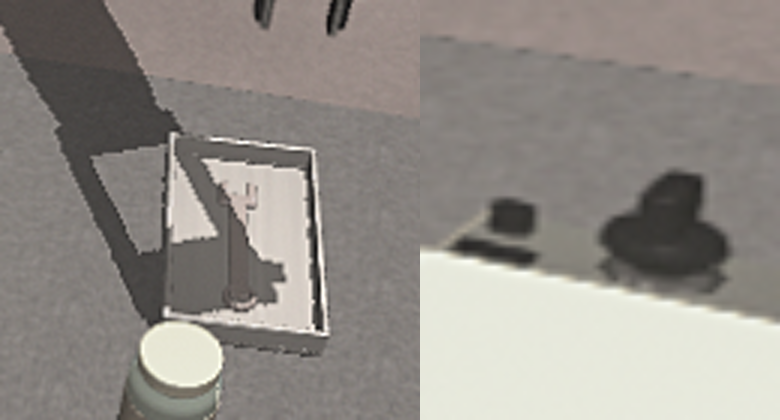

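The spanner lies flat in the tray, jaw (240,190) to ring (240,300), and the mushroom cap (665,240) is still down. I'm going back to the mushroom.

servo_tool(fingers=[0.06,0.06,0.06,0.06,0.06,0.06], linear=[[0.0184,-0.0315,0],[0.0368,-0.063,0],[0.0553,-0.0944,0],[0.0737,-0.1259,0],[0.0921,-0.1574,0],[0.0921,-0.1574,0]], rotation=[[0,0,1],[0,0,2],[0,0,3],[0,0,4.2],[0,0,4.2],[0,0,4.2]])

```text
time: 14.65
tool_pos: [418.1, 147.2, 284.9]
tcp_rot: [-179.9, -0.1, 179.9]
ft_force: [1.2, 0.0, 0.3]
finger_gap: 60.0
grip_force: 0.0
```

servo_tool(fingers=[0.06,0.06,0.06,0.06,0.06,0.06,0.06,0.06], linear=[[-0.0037,-0.032,0.0126],[-0.0074,-0.064,0.0253],[-0.0111,-0.096,0.0379],[-0.0148,-0.128,0.0505],[-0.0185,-0.16,0.0632],[-0.0222,-0.192,0.0758],[-0.0222,-0.192,0.0758],[-0.0222,-0.192,0.0758]], rotation=[[0.13,-4.5,0.56],[0.27,-9,1.11],[0.4,-13.5,1.67],[0.53,-18,2.23],[0.67,-22.5,2.78],[0.8,-26.99,3.34],[0.8,-26.99,3.34],[0.8,-26.99,3.34]])

```text
time: 15.45
tool_pos: [441.4, -42.5, 209.3]
tcp_rot: [179.9, 26.9, 176.4]
ft_force: [0.1, 0.3, 1.2]
finger_gap: 60.2
grip_force: 0.0
```

```bash
python3 st.py
```

```text
S,Y,N -1.3 -0.5 149.1 [179.9  26.9 176.4] [ -16.9  -47.4  136.2    6.7   65.1 -104.7] F.N 1.0 [0.1 0.3 1.2]
```

servo_tool(fingers=[0.06,0.06,0.06,0.06,0.06,0.06], linear=[[0,0,0.03],[0,0,0.06],[0,0,0.08],[0,0,0.092],[0,0,0.102],[0,0,0.102]], rotation=[[0,0,0],[0,0,0],[0,0,0],[0,0,0],[0,0,0],[0,0,0]])

```text
time: 16.05
tool_pos: [488.6, -42.8, 118.7]
tcp_rot: [179.9, 26.8, 176.7]
ft_force: [0.0, -0.3, -0.4]
finger_gap: 60.2
grip_force: 0.0
```

servo_tool(fingers=[0.04,0.03,0.01,0.01,0.01,0.01], linear=[[0,0,0],[0,0,0],[0,0,0],[0,0,0],[0,0,0],[0,0,0]], rotation=[[0,0,0],[0,0,0],[0,0,0],[0,0,0],[0,0,0],[0,0,0]], force=35)

```text
time: 16.65
tool_pos: [488.9, -43.9, 121.0]
tcp_rot: [179.9, 27.1, 176.6]
ft_force: [-2.1, 6.7, 4.0]
finger_gap: 19.3
grip_force: 37.5
```

```bash
python3 st.py
```

```text
S,Y,N 1.0 0.9 48.9 [179.9  27.1 176.6] [ -14.9  -30.5  136.     7.1   48.1 -105. ] F.N 4.7 [-2.1  6.7  4. ]
```

servo_tool(fingers=[0.01,0.01,0.01,0.01,0.01,0.01,0.01,0.01,0.01,0.01], linear=[[0,0.001,0],[0,0.001,0],[0,0.001,0],[0,0.001,0],[0,0.001,0],[0,0.001,0],[0,0.001,0],[0,0.001,0],[0,0.001,0],[0,0.001,0]], rotation=[[0,0,7],[0,0,14],[0,0,21],[0,0,28],[0,0,35],[0,0,42],[0,0,49],[0,0,55],[0,0,58],[0,0,58]])

```text
time: 17.65
tool_pos: [488.0, -44.9, 120.3]
tcp_rot: [156.7, 14.0, 115.6]
ft_force: [-8.7, -5.3, 5.1]
finger_gap: 18.9
grip_force: 37.8
```

```bash
python3 st.py;  python3 -c "
from h import *
s=r.sense();print(s['wrist_torque'],s['grip_force'],s['finger_gap'],np.rad2deg((RM.inv()*R.from_euler('xyz',s['tcp_rot'],degrees=True)).as_rotvec()))"
```

```text
S,Y,N -0.2 -0.1 48.6 [156.7  14.  115.6] [-14.8 -30.5 136.    6.8  48.1 -46.7] F.N 8.4 [-8.7 -5.3  5.1]
[-1.30364525  1.38950362 -0.44620978] 37.812822461128235 18.872900485481818 [ 1.33656155e-01 -2.70786364e-02  5.80724719e+01]
```

Turned 58°, with the spring now pushing up, so I'll draw it out, turn back and open.

servo_tool(fingers=[0.01,0.01,0.01,0.01,0.01,0.01], linear=[[0,0,-0.002],[0,0,-0.004],[0,0,-0.006],[0,0,-0.008],[0,0,-0.008],[0,0,-0.008]], rotation=[[0,0,0],[0,0,0],[0,0,0],[0,0,0],[0,0,0],[0,0,0]])

```text
time: 18.25
tool_pos: [484.5, -44.5, 127.1]
tcp_rot: [156.7, 14.0, 115.7]
ft_force: [-1.4, -6.1, -1.1]
finger_gap: 19.2
grip_force: 37.7
```

```bash
python3 st.py
```

```text
S,Y,N -0.2 0.0 56.4 [156.7  14.  115.7] [-14.9 -32.  136.2   6.7  49.4 -46.7] F.N -0.5 [-1.4 -6.1 -1.1]
```

servo_tool(fingers=[0.01,0.01,0.01,0.01,0.01,0.01,0.01,0.01,0.01,0.01], linear=[[0,0,0],[0,0,0],[0,0,0],[0,0,0],[0,0,0],[0,0,0],[0,0,0],[0,0,0],[0,0,0],[0,0,0]], rotation=[[0,0,-7],[0,0,-14],[0,0,-21],[0,0,-28],[0,0,-35],[0,0,-42],[0,0,-49],[0,0,-55],[0,0,-58],[0,0,-58]])

```text
time: 19.25
tool_pos: [485.3, -43.3, 127.6]
tcp_rot: [-180.0, 27.1, 176.7]
ft_force: [6.6, 2.9, -4.3]
finger_gap: 18.9
grip_force: 36.9
```

servo_tool(fingers=[0.03,0.05,0.07,0.08,0.08,0.08,0.08,0.08,0.08,0.08], linear=[[0,0,0],[0,0,0],[0,0,0],[0,0,0],[0,0,0],[0,0,-0.02],[0,0,-0.05],[0,0,-0.08],[0,0,-0.092],[0,0,-0.092]], rotation=[[0,0,0],[0,0,0],[0,0,0],[0,0,0],[0,0,0],[0,0,0],[0,0,0],[0,0,0],[0,0,0],[0,0,0]])

```text
time: 20.25
tool_pos: [444.0, -41.5, 211.8]
tcp_rot: [-179.9, 27.3, 176.6]
ft_force: [1.1, 0.1, 1.5]
finger_gap: 79.8
grip_force: 0.0
```

servo_tool(fingers=[0.08,0.08,0.08,0.08], linear=[[0,0,0],[0,0,0],[0,0,0],[0,0,0]], rotation=[[0,0,0],[0,0,0],[0,0,0],[0,0,0]])

```text
time: 20.65
tool_pos: [442.8, -40.9, 207.8]
tcp_rot: [180.0, 26.9, 176.6]
ft_force: [0.3, 0.0, -0.1]
finger_gap: 80.0
grip_force: 0.0
```

```bash
python3 st.py
python3 - <<'E'
from h import *
f=snap('scene')['frame'][...,::-1]; o=cv2.imread('pics/scene0.png')
cv2.imwrite('pics/g.png',np.hstack([cv2.resize(i[140:210,280:360],None,fx=3.4,fy=3.4,interpolation=cv2.INTER_CUBIC) for i in(o,f)]+[cv2.resize(f[180:260,400:480],(238,238))]))
E
```

```text
S,Y,N -0.8 1.2 147.2 [180.   26.9 176.6] [ -16.6  -47.1  136.2    6.6   64.7 -104.6] F.N -0.2 [ 0.3  0.  -0.1]
```

View pics/g.png

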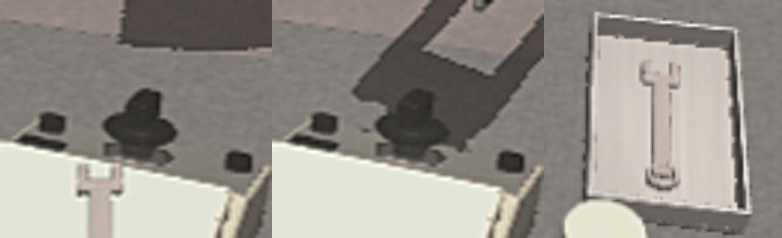

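The cap (412,128) is back at its starting height and its bar points the same way as at the start (140,128). The spanner lies flat in the tray and the gripper is clear of everything, so I'm handing in.

```bash
python3 -c "
from bench import r
print(r.hand_in())"
```

```text
the job is handed in; nothing more can be done
None
```

I handed the job in at about 21 s with the stop unlatched and standing fully up, the spanner flat in the tray, and the bottle, beaker and jar never approached; the hand-in returned no verdict.

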